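# Tap a press-in vent stopper square into a grain jar

## Task

Take the yellow vent stopper by its green collar, set it gently and level into the open blue neck of the grain jar and let go of it. Then press it fully home by tapping its rim down with the closed fingertips, a few millimetres at a time and alternately on opposite sides all the way round, so that it goes in square and never cocks by more than a few degrees; do not lean hard on it. Finish with its flange down on the neck all round, and leave the other things on the bench alone.

Things in the scene. Friction and masses are not known exactly. Their poses are not given: they have to be found in the camera images.
- jar_mouth (a point): Centre of the jar's open mouth, in the plane of the neck's top edge, 130 mm above the bench; z up, x and y are the jar's own (any yaw). The blue neck is a ring, 116 mm outside, 100 mm bore, 35 mm tall, with four black friction pads inside at the jar's +x, +y, -x, -y sides, 41 mm from the axis, tops 6 mm below the mouth; orange bars outside the neck mark them.
- jar: The grain jar, clear, full of grain, 122 mm across, in a grey 136 mm foot ring, fixed to the bench; origin at the centre of its underside. The set-in stopper rests level on the pads. Each pad slides down under 12 N and stays there (no spring): a tap on the rim over one pad takes 13 to 17 N (to 25 N if it binds), pressing the middle about 48 N. It must not be loaded with more than 42 N.
- pad0 (a joint): How far the pad at the jar's +x side has been pushed down, m (0 at the start, about 0.010 when the stopper is home). A tap over one pad rocks the stopper about the line through the two neighbouring pads: that side sinks and the opposite side rises as much (3 mm is about 0.075 rad). Near home the flange's edge meets the neck first: go round again.
- pad1 (a joint): The same for the pad at the jar's +y side.
- pad2 (a joint): The same for the pad at the jar's -x side.
- pad3 (a joint): The same for the pad at the jar's -y side.
- lid: The loose press-in vent stopper, 0.09 to 0.18 kg, standing collar up on the bench; origin at the centre of its underside, z out of the top. From below: yellow plug 96 mm across, 16 mm tall, its lowest 5 mm tapering to 90 mm; yellow flange 114 mm across, from 16 to 21 mm up; green collar 40 mm across, from 21 to 49 mm up.
- lid_grip (a point): Where to grasp the stopper: on its axis, half-way up the green collar (40 mm across, 28 mm tall), 35 mm above its underside, 14 mm above the flange's top.
- lid_flange (a point): Centre of the underside of the stopper's yellow flange, 16 mm above its underside; z out of the top. It is 10 mm above the mouth when the stopper rests on the unmoved pads, and coincides with the mouth's centre when fully home. The flange's top, 5 mm higher, is the flat ring to tap on, 20 to 57 mm from the axis (best at 38 to 42 mm).
- dish_a: Bystander: covered petri dish, 73 mm across, 18 mm tall, between the jar and the stopper; origin at the centre of its underside.
- dish_b: Bystander: covered petri dish, 73 mm across, 18 mm tall, farther back; origin at the centre of its underside.
- grain_jar: Bystander: closed small grain jar, 72 mm across, 110 mm tall; origin at the centre of its underside.
- brush: Bystander: brush, 160 mm long, lying flat at the back.
- scoop: Bystander: sampling spoon, 150 mm long, lying flat near the robot on its right.
- vial: Bystander: amber vial with red cap, 40 mm across, 80 mm tall, near the robot on its left; origin at the centre of its underside.
Not all that is in view belongs to the job. There is more than one size of the lid; the one meant has the size given above.

How it is judged:
On the way:
1. the stopper is set level in the neck, resting on the pads 10 mm short of home, and released (horizontal distance between lid_flange and jar_mouth below 0.005 m and z of lid_flange in the frame of jar_mouth between 0.006 and 0.013 m and angle between lid_flange's own z axis and vertical below 0.06 rad and contact force between each of the arm, the fingers and lid below 0.3 N), for 0.15 s.
At the end, for the whole second after the job is handed in: The stopper sits in the neck, its flange centre within 2.5 mm of fully home and 4 mm of the neck's axis, tilted by less than 0.03 rad, at rest and released (horizontal distance between lid_flange and jar_mouth below 0.004 m and z of lid_flange in the frame of jar_mouth between -0.0025 and 0.0025 m and angle between lid_flange's own z axis and vertical below 0.03 rad and linear speed of lid below 0.02 m/s); the robot touches nothing.
It fails at once if the stopper cocks by more than 0.14 rad (8 degrees) while it is in the neck (horizontal distance between lid_flange and jar_mouth below 0.02 m and z of lid_flange in the frame of jar_mouth below 0.014 m and angle between lid_flange's own z axis and vertical above 0.14 rad).
It fails at once if the jar is loaded through the stopper with more than 42 N (contact force between lid and jar above 42 N).
It fails at once if the stopper is let fall (free of the fingers and faster than 0.5 m/s) (contact force between the fingers and lid below 0.05 N and linear speed of lid above 0.5 m/s).
It fails at once if a bystander is moved by more than 30 mm (distance of any of dish_a, dish_b, grain_jar, brush, scoop, vial from where it was at the start of the episode above 0.03 m).
It also fails if it takes over 72 s, if anything falls off the work surface, if the arm or the gripper's body presses on something with over 40 N, if the wrist force passes 120 N, or if a joint passes its speed limit or range.

## Robot

A 7-joint arm with a two-finger parallel gripper is mounted at the origin on the work surface. World frame = base frame: x ahead of the robot, y to its left, z up, the work surface at z = 0. Lengths are in m, angles in rad, forces in N, time in s.
With the tool pointing down it reaches from about 0.4 to 0.85 m from the base axis. Payload 4.5 kg.
Tool frame: the origin (TCP) lies at the very end of the fingers, on their centre line; the grasp point (between the pads) lies 19 mm behind it; z points along the fingers, y is the line along which they close (so a half turn about z gives the same grasp; the last joint's range is limited). The gripper opens to 88 mm and grips with 3 to 60 N. Pads are 18 mm wide; open, the fingers measure 123 mm over their backs; the gripper's body (75 mm by 187 mm) begins 45 mm behind the grasp point.
Start: joints at [-1.091, 0.689, -0.195, 1.565, 0.157, 0.902, -0.215], TCP at [0.269, 0.564, 0.213] pointing down, gripper open.
Joint ranges: [-3.01, 3.01], [-0.46, 2.08], [-1.47, 1.51], [0.13, 2.56], [-1, 4.14], [0.04, 2.09], [-2.66, 2.66]. Speed limits (rad/s): [2.57, 2.57, 3.14, 3.14, 3.14, 3.14, 3.14].

## Interface

Orientations are given as a unit quaternion [x, y, z, w].
In Python, from plant import r, eyes, nets gives the robot as it stands.
- The arm moves only by the shell command python3 -m pendant 'ROWS' [FORCE]. ROWS is JSON, a list of rows, each an object of numbers: "claw": the opening, from 0 (shut) to 1 (fully open); "dx", "dy", "dz": the shift along the world's x, y, z in mm; "twist": the turn about the world's z in rad. In form: [{"claw": .., "dx": .., "dy": .., "dz": .., "twist": ..}, ...]. A call has 1 to 8 rows; each row is the pose to reach, as a shift and turn from the pose commanded when the call began; what a row does not reach only later rows make up. A row lasts 1/10 s, in which the tool goes at most 50 mm and 8.59 degrees, less where a joint would pass 70% of its speed; a pose out of reach is approached as far as the arm can. A call with a gripper value outside its range is refused whole. The fingers move at their own pace and stop on an object; FORCE is the grip in N (left out, the last holds). Time passes only in rows, so rows that repeat a pose let the fingers close. It gives the time, the measured TCP pose, the force, the opening and the grip force at its end, in the units of the state.
- r.get_state(): the state, without advancing time (a new reading comes with each control period).
- eyes.snapshot(name): name is "scene" or "top"; returns (picture, depth): 420x560x3 uint8, blue, green, red; 420x560 float32, m along the optical axis (not along the pixel's ray), 0 where there is no reading.
- eyes.camera_info(name): a dict with "K" (3x3 intrinsics, pixels), "world_to_cam" (4x4, takes a point from world to camera coordinates). Camera axes: x right, y down, z forward; pixel columns grow to the right and rows downward; lengths in m; the calibration is good to about 2 mm. A picture is of the moment at which its call begins. camera_info takes no time and is no camera call.
- r.finish_job(): hands the job in; it is judged then, once.
Trained networks look in the newest picture that a camera, given by its name, has taken for a name from the list of things; names that differ only in an ending like _2 or _b are one class to them, and where a whole thing is asked for, a point or a joint stands for the part that bears it (a point fixed in the world has none). Each returns a list of dicts, best first, with "confidence" (0 to 1); they miss things now and then, are a little off and sometimes report something else, mostly with a low value. They report only what shows in the picture. A call takes as long as a camera call. They do not tell look-alikes from the thing itself.
- nets.spot_in(camera, query): "box" ([left, top, width, height] as shares, 0 to 1, of the picture: columns of its width, rows of its height, round what is visible of it).
- nets.place_of(camera, query): "position" ([column, row] as shares, 0 to 1, of the picture: columns of its width, rows of its height: a listed point, or the origin of a listed thing).
The state is a dict: "clock": time; "q": joint angles; "qd": joint speeds; "joint_torque": joint torques, N m; "tool_pos": TCP position; "eef_rot": TCP orientation; "contact_force": force on the tool from outside, world axes, zero at the start; "moment": the same for the moment, N m; "opening": opening from 0.0 (shut) to 1.0 (fully open); "finger_force": force on a finger pad.
Only numpy, scipy, OpenCV 4.12 (cv2) and the standard library are available. Lean on these libraries where they do the work, as an engineer would, in place of code of your own. Each camera call takes 0.05 s, during which the arm holds its last target. There are 200 camera calls.

## Working session

There is one attempt and no reset: what is moved stays moved. The work goes in short steps, Python scripts to look and compute and a shell command to move; the robot and the scene stay as the last step left them, time stands still between calls to the robot, and variables do not carry over. Pictures are saved under pics/ and viewed, at most 11 in all, crops included, and the job is handed in when it is done.

```bash
mkdir -p pics; ls; cat > h.py <<'E'
import numpy as np, cv2
from plant import r, eyes, nets
def info(c):
    i=eyes.camera_info(c); return np.array(i["K"]),np.array(i["world_to_cam"])
def ray(c,u,v,z):
    "world point at height z on pixel ray"
    K,T=info(c); R,t=T[:3,:3],T[:3,3]
    d=R.T@np.linalg.inv(K)@[u,v,1]; o=-R.T@t
    return o+d*(z-o[2])/d[2]
def cloud(c,dep):
    K,T=info(c); v,u=np.mgrid[:dep.shape[0],:dep.shape[1]]
    p=np.stack([(u-K[0,2])/K[0,0]*dep,(v-K[1,2])/K[1,1]*dep,dep],-1)
    return (p-T[:3,3])@T[:3,:3]
E
python3 - <<'E'
from h import *
for c in("top","scene"):
    im,d=eyes.snapshot(c); cv2.imwrite(f"pics/{c}0.png",im); np.save(f"pics/{c}0.npy",d)
    K,T=info(c); print(c,K[0,0],-T[:3,:3].T@T[:3,3])
    for q,z in(("lid_grip",.035),("jar_mouth",.13),("lid",0),("jar",0),("dish_a",0)):
        for o in nets.place_of(c,q)[:4]:
            u,v=o["position"][0]*560,o["position"][1]*420
            print(q,round(o["confidence"],2),round(u),round(v),ray(c,u,v,z).round(3))
print(r.get_state())
E
```

```text
pics
top 526.6467769984058 [0.26637234 0.00512056 1.44708818]
lid_grip 0.92 258 292 [0.357 0.059 0.035]
lid_grip 0.64 190 254 [0.464 0.243 0.035]
lid_grip 0.56 371 234 [ 0.505 -0.249  0.035]
lid 0.88 262 290 [0.365 0.051 0.   ]
lid 0.69 191 256 [0.465 0.244 0.   ]
dish_a 0.85 330 164 [ 0.72  -0.152 -0.   ]
dish_a 0.65 277 219 [0.561 0.006 0.   ]
scene 387.06071065094505 [ 1.28765082 -0.28783572  0.67039594]
lid_grip 0.92 342 197 [0.464 0.231 0.035]
lid_grip 0.91 276 188 [0.351 0.066 0.035]
jar_mouth 0.8 178 205 [ 0.481 -0.238  0.13 ]
jar_mouth 0.54 188 244 [ 0.635 -0.242  0.13 ]
lid 0.64 343 207 [0.468 0.236 0.   ]
lid 0.23 366 179 [0.353 0.386 0.   ]
jar 0.85 188 246 [ 0.488 -0.231  0.   ]
dish_a 0.77 243 301 [ 0.715 -0.15  -0.   ]
dish_a 0.67 289 245 [0.574 0.018 0.   ]
dish_a 0.58 343 203 [0.452 0.245 0.   ]
{'clock': 0.6, 'q': array([-1.09116418,  0.68908358, -0.19458744,  1.56525967,  0.15724689,
        0.90245075, -0.21506198]), 'qd': array([-2.38891024e-03,  1.22196057e-03, -1.08805226e-03,  6.44172956e-05,
        1.19386798e-03,  7.21981238e-04, -1.99132228e-04]), 'joint_torque': array([-1.88983117e-04, -5.27248514e+01, -1.26718707e+00, -1.53681386e+01,
       -5.20286313e-02, -4.72789980e-04,  3.75896434e-05]), 'tool_pos': array([0.26949868, 0.56398136, 0.21316343]), 'eef_rot': array([ 2.21068225e-01,  9.75258341e-01,  8.97856351e-05, -9.88299441e-06]), 'contact_force': array([-0.13033248,  0.73481533, -0.557707  ]), 'moment': array([-0.03145388,  0.00648243,  0.03753695]), 'finger_force': 0.0, 'opening': 0.999772308374601}
```

View pics/top0.png

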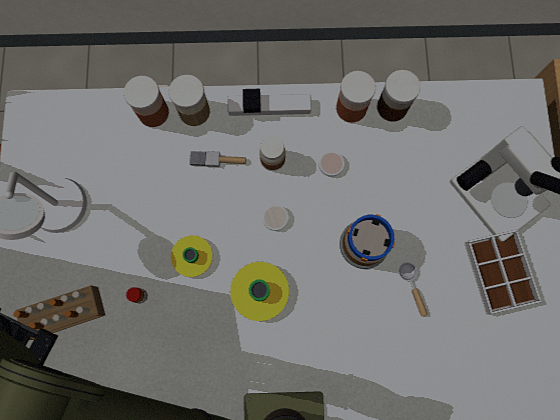

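View pics/scene0.png

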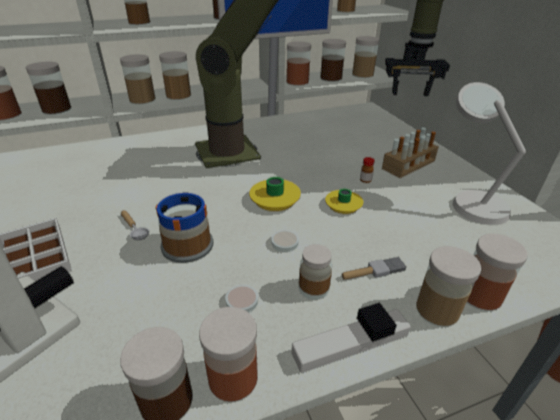

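The top view shows two yellow stoppers. The one at (191,256) is about 43 px wide, which is roughly 114 mm, so it is the right one. The one at (260,291) is about 157 mm and is a decoy. The jar's blue neck is at (371,237), with its black pads visible inside. I'll fit circles next.

```bash
cat >> h.py <<'E'
from scipy.optimize import least_squares
def circ(P,R):
    f=lambda p:np.hypot(P[:,0]-p[0],P[:,1]-p[1])-R
    s=least_squares(f,P[:,:2].mean(0),loss="soft_l1",f_scale=.002); return s.x,np.abs(s.fun).mean()
def contour(c,m,z):
    k=max(cv2.findContours(m.astype(np.uint8),cv2.RETR_EXTERNAL,cv2.CHAIN_APPROX_NONE)[0],key=len)[:,0]
    return np.array([ray(c,u,v,z) for u,v in k]),k
E
cat > m.py <<'E'
from h import *
c="top"; im=cv2.imread("pics/top0.png"); d=np.load("pics/top0.npy"); W=cloud(c,d)
hsv=cv2.cvtColor(im,cv2.COLOR_BGR2HSV).astype(int); H,S,V=hsv[...,0],hsv[...,1],hsv[...,2]
vv,uu=np.mgrid[:420,:560]
near=lambda u,v,rr:np.hypot(uu-u,vv-v)<rr
yel=near(191,256,32)&(S>90)&(V>60)&(H>20)&(H<90)
P,k=contour(c,yel,.021); print("lid",circ(P,.057),k.min(0),k.max(0))
g=yel&(H>45); P,k=contour(c,g,.049); print("collar",circ(P,.02),k.min(0),k.max(0))
b=near(371,237,40)&(H>105)&(H<125)&(S>120)&(abs(W[...,2]-.13)<.006)
P=W[b]; print("blue n",b.sum(),P.mean(0),circ(P,.054),P[:,2].std())
o=near(371,237,50)&(H<18)&(S>150); print("orange",[W[o&(np.hypot(W[...,0]-x,W[...,1]-y)>.055)][:5].round(3) for x,y in [circ(P,.054)[0]]])
x,y=circ(P,.054)[0]; rr=np.hypot(W[...,0]-x,W[...,1]-y)
bl=(V<60)&(rr<.05)&(rr>.033); a=np.arctan2(W[...,1]-y,W[...,0]-x)[bl]
print("pads yaw mod 90 deg",np.degrees(np.angle(np.exp(4j*a).mean()))/4,np.abs(np.exp(4j*a).mean()),np.histogram(np.degrees(a),36,(-180,180))[0])
cv2.imwrite("pics/crop.png",cv2.resize(im[205:275,335:405],(560,560),interpolation=cv2.INTER_CUBIC))
E
python3 m.py
```

```text
lid (array([0.46192259, 0.24056832]), np.float64(0.0014973662640837776)) [171 235] [212 276]
collar (array([0.46205965, 0.24031561]), np.float64(0.001588731041596992)) [183 247] [197 261]
blue n 413 [ 0.48146092 -0.23197666  0.12983347] (array([ 0.48356431, -0.23127972]), np.float64(0.0021349936339630413)) 0.0026668812910732183
orange [array([[ 0.542, -0.249,  0.128],
       [ 0.542, -0.251,  0.128],
       [ 0.539, -0.253,  0.13 ],
       [ 0.539, -0.256,  0.127],
       [ 0.509, -0.177,  0.131]])]
pads yaw mod 90 deg -20.458567855686383 0.7882304734607156 [ 0  0  0  0  0  4 12 13  4  1  0  0  2  1  5 15 13  1  0  2  2  0  0  4
  9 10  3  0  0  0  0  0  2 12 12  4]
```

View pics/crop.png

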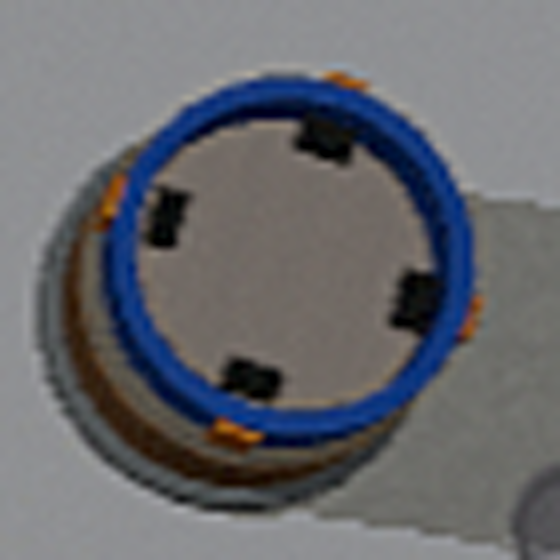

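The jar centre is at about pixel (370.6,236.8), with a yaw near -19°. I'll move above the stopper now and align the closing direction with the jar's y axis (twist +0.11).

```bash
python3 -c "
from h import *
print(ray('top',370.6,236.8,.13))"
python3 -m pendant '[{"claw":1,"dx":192,"dy":-323,"dz":0,"twist":0.11},{"claw":1,"dx":192,"dy":-323,"dz":0,"twist":0.11},{"claw":1,"dx":192,"dy":-323,"dz":0,"twist":0.11},{"claw":1,"dx":192,"dy":-323,"dz":0,"twist":0.11},{"claw":1,"dx":192,"dy":-323,"dz":0,"twist":0.11},{"claw":1,"dx":192,"dy":-323,"dz":0,"twist":0.11},{"claw":1,"dx":192,"dy":-323,"dz":0,"twist":0.11},{"claw":1,"dx":192,"dy":-323,"dz":0,"twist":0.11}]'
python3 -m pendant '[{"claw":1,"dx":0,"dy":0,"dz":-40,"twist":0},{"claw":1,"dx":0,"dy":0,"dz":-80,"twist":0},{"claw":1,"dx":0,"dy":0,"dz":-110,"twist":0},{"claw":1,"dx":0,"dy":0,"dz":-110,"twist":0}]'
python3 - <<'E'
from h import *
im,d=eyes.snapshot("scene"); cv2.imwrite("pics/s1.png",cv2.resize(im[110:260,270:470],(800,600)))
print(r.get_state()["tool_pos"],r.get_state()["eef_rot"])
E
```

```text
[ 0.48292032 -0.23075497  0.13      ]
clock: 1.4
tool_pos: [0.4639, 0.2357, 0.2132]
eef_rot: [0.17, 0.985, -0.001, 0.001]
contact_force: [1.0, 0.5, -0.5]
opening: 1.0
finger_force: 0.0
clock: 1.8
tool_pos: [0.4593, 0.2395, 0.1002]
eef_rot: [0.167, 0.986, -0.002, -0.003]
contact_force: [-1.1, -0.8, -0.6]
opening: 1.0
finger_force: 0.0
[0.46054054 0.24042924 0.10216559] [ 0.16696701  0.98596105 -0.00113391 -0.00124317]
```

View pics/s1.png

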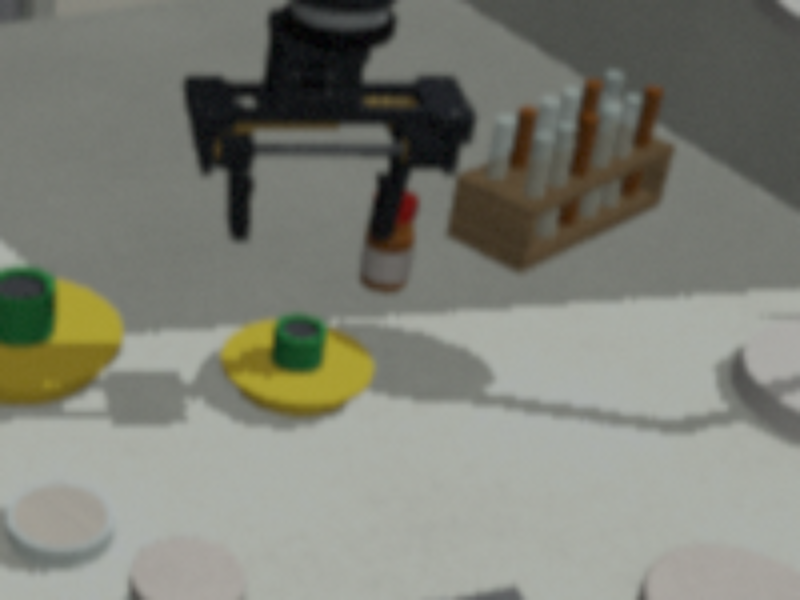

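The open fingers, with tips at about (238,238) and (385,235) in the crop, straddle the collar at (298,343). I'll descend and grip.

```bash
python3 -c "
from h import *
print(ray('scene',347.5,169.3,.102), ray('scene',270+298/4,110+325/4,.049))"
python3 -m pendant '[{"claw":1,"dx":0,"dy":0,"dz":-35,"twist":0},{"claw":1,"dx":0,"dy":0,"dz":-60,"twist":0},{"claw":1,"dx":0,"dy":0,"dz":-77,"twist":0},{"claw":1,"dx":0,"dy":0,"dz":-77,"twist":0},{"claw":1,"dx":0,"dy":0,"dz":-77,"twist":0}]'
python3 -m pendant '[{"claw":0.3,"dx":0,"dy":0,"dz":0,"twist":0},{"claw":0.3,"dx":0,"dy":0,"dz":0,"twist":0},{"claw":0.3,"dx":0,"dy":0,"dz":0,"twist":0},{"claw":0.3,"dx":0,"dy":0,"dz":0,"twist":0},{"claw":0.3,"dx":0,"dy":0,"dz":0,"twist":0},{"claw":0.3,"dx":0,"dy":0,"dz":0,"twist":0}]' 20
```

```text
[0.42726539 0.26234566 0.102     ] [0.45930623 0.24130796 0.049     ]
clock: 2.35
tool_pos: [0.4625, 0.2417, 0.0277]
eef_rot: [0.167, 0.986, 0.001, 0.001]
contact_force: [-0.1, 0.7, 1.4]
opening: 0.997
finger_force: 0.0
clock: 2.95
tool_pos: [0.4615, 0.2409, 0.0262]
eef_rot: [0.167, 0.986, 0.0, -0.0]
contact_force: [-0.0, 0.3, -0.3]
opening: 0.485
finger_force: 0.0
```

```bash
python3 -m pendant '[{"claw":0.3,"dx":0,"dy":0,"dz":0,"twist":0},{"claw":0.3,"dx":0,"dy":0,"dz":0,"twist":0},{"claw":0.3,"dx":0,"dy":0,"dz":0,"twist":0},{"claw":0.3,"dx":0,"dy":0,"dz":0,"twist":0}]' 20
python3 -m pendant '[{"claw":0.3,"dx":0,"dy":0,"dz":20,"twist":0},{"claw":0.3,"dx":0,"dy":0,"dz":50,"twist":0},{"claw":0.3,"dx":0,"dy":0,"dz":90,"twist":0},{"claw":0.3,"dx":0,"dy":0,"dz":130,"twist":0},{"claw":0.3,"dx":0,"dy":0,"dz":160,"twist":0},{"claw":0.3,"dx":0,"dy":0,"dz":170,"twist":0},{"claw":0.3,"dx":0,"dy":0,"dz":170,"twist":0}]'
```

```text
clock: 3.35
tool_pos: [0.4614, 0.2409, 0.0261]
eef_rot: [0.167, 0.986, 0.0, -0.0]
contact_force: [0.3, -0.3, 0.4]
opening: 0.302
finger_force: 0.0
clock: 4.05
tool_pos: [0.4622, 0.2413, 0.1972]
eef_rot: [0.167, 0.986, 0.001, 0.001]
contact_force: [0.3, -0.0, -0.6]
opening: 0.295
finger_force: 0.0
```

```bash
python3 - <<'E'
from h import *
im,d=eyes.snapshot("scene"); i2,d2=eyes.snapshot("top")
a=cv2.resize(im[90:240,250:450],(400,300)); b=cv2.resize(i2[180:330,110:310],(400,300))
cv2.imwrite("pics/s2.png",np.hstack([a,b]))
E
```

```text
(no output)
```

View pics/s2.png

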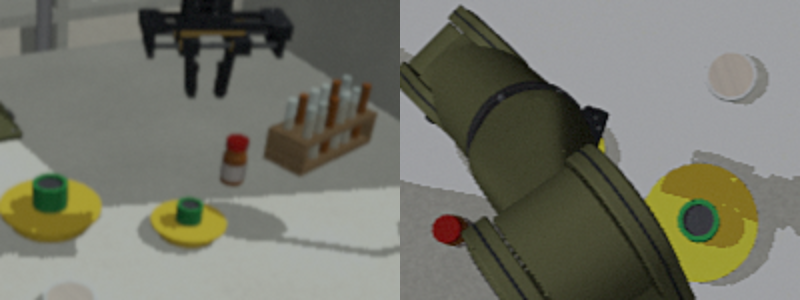

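```bash
python3 - <<'E'
from h import *
im,d=eyes.snapshot("scene"); W=cloud("scene",d)
p=r.get_state()["tool_pos"]; print(p)
sub=W[125:145,340:370]; s=sub[(np.hypot(sub[...,0]-p[0],sub[...,1]-p[1])<.05)&(sub[...,2]>.12)]
print(len(s), s[np.argsort(s[:,2])][:12].round(3))
g=W[190:205,335:350]; hs=cv2.cvtColor(im,cv2.COLOR_BGR2HSV)[185:215,325:360]; G=W[185:215,325:360]
m=(hs[...,0]>45)&(hs[...,0]<90)&(hs[...,1]>90); q=G[m]; print("collar",q.min(0),q.max(0),q.mean(0))
y=(hs[...,0]>20)&(hs[...,0]<40)&(hs[...,1]>90); q=G[y]; print("flange",q.min(0),q.max(0),np.median(q,0))
E
```

```text
[0.46058246 0.24028435 0.19466721]
205 [[0.471 0.252 0.22 ]
 [0.474 0.253 0.221]
 [0.462 0.22  0.222]
 [0.46  0.215 0.222]
 [0.475 0.255 0.222]
 [0.462 0.254 0.222]
 [0.465 0.222 0.223]
 [0.463 0.216 0.223]
 [0.478 0.256 0.223]
 [0.472 0.254 0.223]
 [0.46  0.255 0.224]
 [0.472 0.251 0.224]]
collar [ 0.44342908 -0.28783572  0.02579528] [1.28765082 0.25896133 0.67039594] [0.47620744 0.2313632  0.04685884]
flange [ 0.37132186 -0.28783572 -0.00337833] [1.28765082 0.31523116 0.67039594] [0.47732811 0.22430498 0.0205817 ]
```

The depth data puts the visible fingertips about 25 mm above the reported TCP. That explains the miss: they closed just above the collar. I'll reopen and go lower in steps, watching the force.

```bash
python3 -m pendant '[{"claw":1,"dx":1,"dy":0,"dz":-30,"twist":0},{"claw":1,"dx":1,"dy":0,"dz":-50,"twist":0},{"claw":1,"dx":1,"dy":0,"dz":-80,"twist":0},{"claw":1,"dx":1,"dy":0,"dz":-100,"twist":0},{"claw":1,"dx":1,"dy":0,"dz":-100,"twist":0},{"claw":1,"dx":1,"dy":0,"dz":-100,"twist":0},{"claw":1,"dx":1,"dy":0,"dz":-100,"twist":0},{"claw":1,"dx":1,"dy":0,"dz":-100,"twist":0}]'
python3 -m pendant '[{"claw":1,"dx":0,"dy":0,"dz":-25,"twist":0},{"claw":1,"dx":0,"dy":0,"dz":-50,"twist":0},{"claw":1,"dx":0,"dy":0,"dz":-70,"twist":0},{"claw":1,"dx":0,"dy":0,"dz":-80,"twist":0},{"claw":1,"dx":0,"dy":0,"dz":-85,"twist":0},{"claw":1,"dx":0,"dy":0,"dz":-85,"twist":0}]'
python3 -m pendant '[{"claw":1,"dx":0,"dy":0,"dz":-3,"twist":0},{"claw":1,"dx":0,"dy":0,"dz":-6,"twist":0},{"claw":1,"dx":0,"dy":0,"dz":-6,"twist":0}]'
```

```text
clock: 5.0
tool_pos: [0.463, 0.2413, 0.097]
eef_rot: [0.167, 0.986, 0.001, 0.001]
contact_force: [-0.1, -0.1, -0.3]
opening: 0.994
finger_force: 0.0
clock: 5.6
tool_pos: [0.4626, 0.2411, 0.0113]
eef_rot: [0.167, 0.986, 0.0, 0.0]
contact_force: [0.3, -0.2, 0.7]
opening: 1.003
finger_force: 0.0
clock: 5.9
tool_pos: [0.4626, 0.241, 0.0053]
eef_rot: [0.167, 0.986, 0.0, 0.0]
contact_force: [-0.2, -0.2, 0.4]
opening: 0.995
finger_force: 0.0
```

```bash
python3 - <<'E'
from h import *
im,d=eyes.snapshot("scene"); W=cloud("scene",d)
s=r.get_state();p=s["tool_pos"];print(p,s["opening"],s["contact_force"])
cv2.imwrite("pics/s3.png",cv2.resize(im[135:225,280:400],(800,600)))
E
```

```text
[0.46260613 0.24096308 0.00534121] 1.0008824441455724 [-0.30506118  0.14378722 -0.47328327]
```

View pics/s3.png

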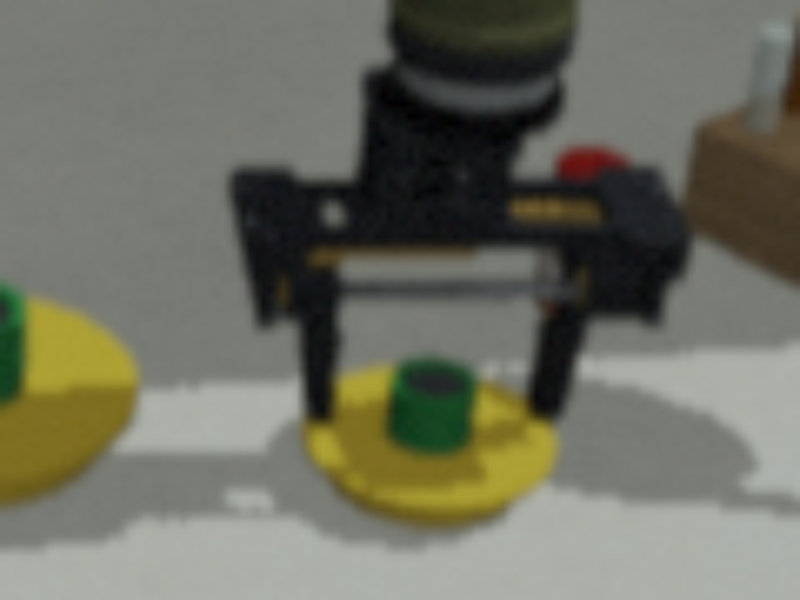

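The fingers now straddle the collar, with the tips at (320,415) and (545,410), just above the flange. I'll go 3 mm lower and close.

```bash
python3 -m pendant '[{"claw":0.3,"dx":0,"dy":0,"dz":-3,"twist":0},{"claw":0.3,"dx":0,"dy":0,"dz":-3,"twist":0},{"claw":0.3,"dx":0,"dy":0,"dz":-3,"twist":0},{"claw":0.3,"dx":0,"dy":0,"dz":-3,"twist":0},{"claw":0.3,"dx":0,"dy":0,"dz":-3,"twist":0},{"claw":0.3,"dx":0,"dy":0,"dz":-3,"twist":0},{"claw":0.3,"dx":0,"dy":0,"dz":-3,"twist":0},{"claw":0.3,"dx":0,"dy":0,"dz":-3,"twist":0}]' 20
python3 -m pendant '[{"claw":0.3,"dx":0,"dy":0,"dz":20,"twist":0},{"claw":0.3,"dx":0,"dy":0,"dz":60,"twist":0},{"claw":0.3,"dx":0,"dy":0,"dz":100,"twist":0},{"claw":0.3,"dx":0,"dy":0,"dz":140,"twist":0},{"claw":0.3,"dx":0,"dy":0,"dz":175,"twist":0},{"claw":0.3,"dx":0,"dy":0,"dz":190,"twist":0},{"claw":0.3,"dx":0,"dy":0,"dz":190,"twist":0}]'
```

```text
clock: 6.75
tool_pos: [0.4625, 0.241, 0.0022]
eef_rot: [0.167, 0.986, 0.0, 0.0]
contact_force: [-0.3, -0.1, 0.1]
opening: 0.447
finger_force: 20.0
clock: 7.45
tool_pos: [0.4636, 0.2415, 0.1942]
eef_rot: [0.167, 0.986, 0.001, 0.002]
contact_force: [0.6, -0.4, -2.1]
opening: 0.45
finger_force: 20.0
```

Gripped: opening 0.447, 20 N. Carrying it over to the jar now.

```bash
python3 -m pendant '[{"claw":0.3,"dx":2,"dy":-30,"dz":0,"twist":0},{"claw":0.3,"dx":3,"dy":-75,"dz":0,"twist":0},{"claw":0.3,"dx":5,"dy":-120,"dz":0,"twist":0},{"claw":0.3,"dx":7,"dy":-165,"dz":0,"twist":0},{"claw":0.3,"dx":9,"dy":-210,"dz":0,"twist":0},{"claw":0.3,"dx":11,"dy":-255,"dz":0,"twist":0},{"claw":0.3,"dx":13,"dy":-300,"dz":0,"twist":0},{"claw":0.3,"dx":15,"dy":-345,"dz":0,"twist":0}]'
python3 -m pendant '[{"claw":0.3,"dx":2,"dy":-45,"dz":0,"twist":0},{"claw":0.3,"dx":4,"dy":-85,"dz":0,"twist":0},{"claw":0.3,"dx":5,"dy":-115,"dz":0,"twist":0},{"claw":0.3,"dx":6,"dy":-126,"dz":-10,"twist":0},{"claw":0.3,"dx":6,"dy":-126,"dz":-20,"twist":0},{"claw":0.3,"dx":6,"dy":-126,"dz":-30,"twist":0},{"claw":0.3,"dx":6,"dy":-126,"dz":-30,"twist":0}]'
python3 - <<'E'
from h import *
s=r.get_state();print(s["tool_pos"],s["eef_rot"],s["clock"])
a,_=eyes.snapshot("top"); b,_=eyes.snapshot("scene")
cv2.imwrite("pics/t4.png",a);cv2.imwrite("pics/s4.png",b)
cv2.imwrite("pics/v4.png",np.hstack([cv2.resize(a[190:290,320:420],(400,400)),cv2.resize(b[150:250,130:230],(400,400))]))
E
```

```text
clock: 8.25
tool_pos: [0.4761, -0.1058, 0.1906]
eef_rot: [0.167, 0.986, 0.0, -0.001]
contact_force: [1.6, 0.2, -1.5]
opening: 0.447
finger_force: 20.0
clock: 8.95
tool_pos: [0.4823, -0.227, 0.1601]
eef_rot: [0.165, 0.986, 0.001, -0.002]
contact_force: [-0.3, 0.4, -2.0]
opening: 0.444
finger_force: 20.0
[ 0.48228983 -0.22701421  0.16010671] [ 0.16524617  0.98624922  0.00111659 -0.00222191] 8.95
```

View pics/v4.png

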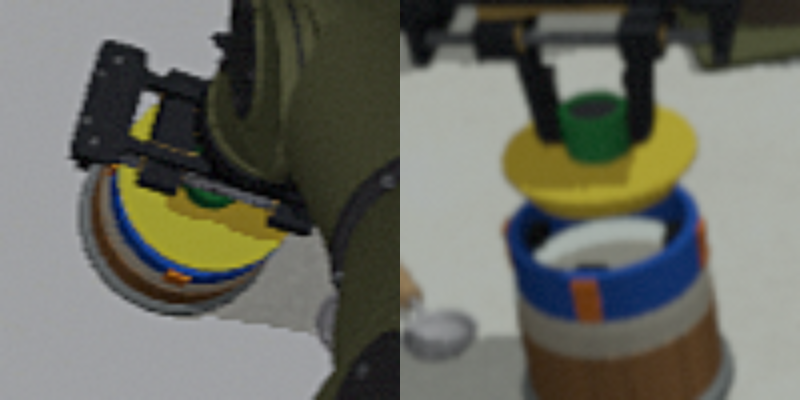

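The scene view shows the stopper level and nearly centred over the neck: flange centre at crop x≈600, neck centre ≈606. I'll fit both to correct the position.

```bash
cat > fit.py <<'E'
from h import *
def proj(c,X):
    K,T=info(c); p=X@T[:3,:3].T+T[:3,3]; p=p@K.T; return p[:,:2]/p[:,2:]
def model(c,xy,discs):
    t=np.linspace(0,2*np.pi,120); P=[]
    for z,R in discs: P.append(np.c_[xy[0]+R*np.cos(t),xy[1]+R*np.sin(t),np.full(120,z)])
    return proj(c,np.vstack(P)).astype(np.float32)
def sil(c,mask,x0,discs):
    "fit hull silhouette of stacked discs to mask contour points that lie close"
    k=max(cv2.findContours(mask.astype(np.uint8),cv2.RETR_EXTERNAL,cv2.CHAIN_APPROX_NONE)[0],key=len)[:,0].astype(float)
    def f(p):
        h=cv2.convexHull(model(c,p,discs)); return np.array([cv2.pointPolygonTest(h,tuple(q),True) for q in k])
    s=least_squares(f,x0,loss="cauchy",f_scale=.5,diff_step=1e-3); return s.x,np.median(abs(s.fun))
def masks(im):
    hs=cv2.cvtColor(im,cv2.COLOR_BGR2HSV).astype(int);H,S,V=hs[...,0],hs[...,1],hs[...,2]
    return (H>18)&(H<40)&(S>90)&(V>50),(H>103)&(H<127)&(S>110)
def win(m,u,v,n):
    o=np.zeros_like(m);o[v-n:v+n,u-n:u+n]=m[v-n:v+n,u-n:u+n];return o
E
python3 - <<'E'
from fit import *
I={k:cv2.imread(f"pics/{k}.png") for k in("top0","scene0","t4","s4")}
neck=[(.13,.058),(.095,.058)]
print("jar top",sil("top",win(masks(I["top0"])[1],371,237,40),[.483,-.231],neck))
print("jar scene",sil("scene",win(masks(I["scene0"])[1],183,212,45),[.483,-.231],neck))
fl=lambda zu:[(zu+.021,.057),(zu+.016,.057)]
print("lid0 top",sil("top",win(masks(I["top0"])[0],191,256,30),[.462,.24],fl(0)))
print("lid0 scene",sil("scene",win(masks(I["scene0"])[0],344,200,22),[.462,.24],fl(0)))
print("lid4 top",sil("top",win(masks(I["t4"])[0],371,237,40),[.482,-.227],fl(.158)))
print("lid4 scene",sil("scene",win(masks(I["s4"])[0],183,200,40),[.482,-.227],fl(.158)))
E
```

```text
jar top (array([ 0.48336192, -0.23085066]), np.float64(0.7267861939301142))
jar scene (array([ 0.47766208, -0.23071374]), np.float64(2.0804945475304533))
lid0 top (array([0.46280802, 0.24104683]), np.float64(0.6204599875750302))
lid0 scene (array([0.46484684, 0.23920303]), np.float64(0.6575071732340344))
lid4 top (array([ 0.48354816, -0.22871033]), np.float64(1.3833716989335632))
lid4 scene (array([ 0.4864569 , -0.22678077]), np.float64(0.8442658996598))
```

```bash
python3 -m pendant '[{"claw":0.3,"dx":-0.5,"dy":-1,"dz":-12,"twist":0},{"claw":0.3,"dx":-0.5,"dy":-1,"dz":-22,"twist":0},{"claw":0.3,"dx":-0.5,"dy":-1,"dz":-27,"twist":0},{"claw":0.3,"dx":-0.5,"dy":-1,"dz":-30,"twist":0},{"claw":0.3,"dx":-0.5,"dy":-1,"dz":-32,"twist":0},{"claw":0.3,"dx":-0.5,"dy":-1,"dz":-32,"twist":0}]'
python3 -m pendant '[{"claw":0.3,"dx":0,"dy":0,"dz":-1,"twist":0},{"claw":0.3,"dx":0,"dy":0,"dz":-2,"twist":0},{"claw":0.3,"dx":0,"dy":0,"dz":-3,"twist":0},{"claw":0.3,"dx":0,"dy":0,"dz":-3,"twist":0}]'
```

```text
clock: 9.65
tool_pos: [0.483, -0.231, 0.13]
eef_rot: [0.167, 0.986, 0.0, -0.0]
contact_force: [0.4, -1.2, -1.9]
opening: 0.446
finger_force: 20.0
clock: 10.05
tool_pos: [0.4833, -0.2312, 0.1273]
eef_rot: [0.167, 0.986, -0.0, 0.0]
contact_force: [0.7, 0.4, 0.2]
opening: 0.449
finger_force: 20.0
```

```bash
python3 -m pendant '[{"claw":0.3,"dx":0,"dy":0,"dz":-0.5,"twist":0},{"claw":0.3,"dx":0,"dy":0,"dz":-0.5,"twist":0}]'
python3 - <<'E'
from fit import *
s=r.get_state();print(s["tool_pos"],s["contact_force"],s["moment"])
a,_=eyes.snapshot("top"); b,_=eyes.snapshot("scene")
cv2.imwrite("pics/v5.png",np.hstack([cv2.resize(a[190:290,320:420],(400,400)),cv2.resize(b[150:250,130:230],(400,400))]))
E
```

```text
clock: 10.25
tool_pos: [0.4834, -0.2312, 0.1269]
eef_rot: [0.167, 0.986, -0.0, 0.0]
contact_force: [0.9, 0.2, 0.6]
opening: 0.449
finger_force: 20.0
[ 0.48339971 -0.23124396  0.12686358] [0.90054858 0.17371215 0.59337204] [-0.05359219 -0.05203686  0.01709743]
```

View pics/v5.png

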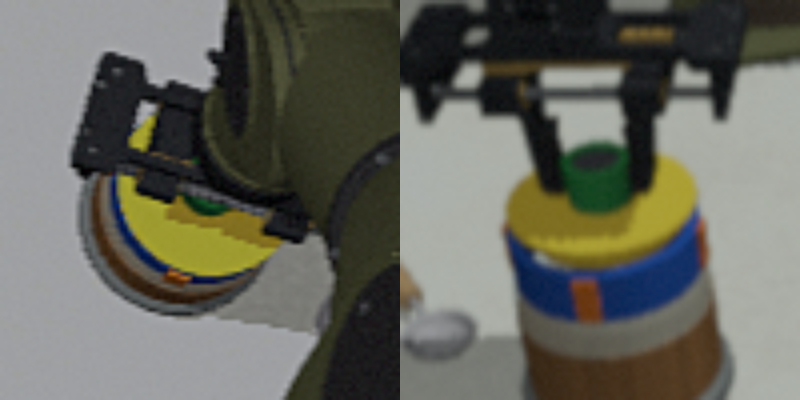

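The stopper sits level in the neck opening. The reported height (≈126.9 mm) and the force change both show it has reached the pads, so I'll release it.

```bash
python3 -m pendant '[{"claw":0.6,"dx":0,"dy":0,"dz":-0.3,"twist":0},{"claw":0.8,"dx":0,"dy":0,"dz":-0.3,"twist":0},{"claw":0.8,"dx":0,"dy":0,"dz":0,"twist":0},{"claw":0.8,"dx":0,"dy":0,"dz":0,"twist":0},{"claw":0.8,"dx":0,"dy":0,"dz":0,"twist":0}]'
python3 -m pendant '[{"claw":0.8,"dx":0,"dy":0,"dz":10,"twist":0},{"claw":0.8,"dx":0,"dy":0,"dz":30,"twist":0},{"claw":0,"dx":0,"dy":0,"dz":60,"twist":0},{"claw":0,"dx":0,"dy":0,"dz":60,"twist":0},{"claw":0,"dx":38,"dy":-13,"dz":60,"twist":0},{"claw":0,"dx":38,"dy":-13,"dz":60,"twist":0},{"claw":0,"dx":38,"dy":-13,"dz":60,"twist":0},{"claw":0,"dx":38,"dy":-13,"dz":60,"twist":0}]'
python3 - <<'E'
from fit import *
a,d=eyes.snapshot("top"); b,ds=eyes.snapshot("scene")
cv2.imwrite("pics/v6.png",np.hstack([cv2.resize(a[190:290,320:420],(400,400)),cv2.resize(b[150:250,130:230],(400,400))]))
W=cloud("scene",ds); m=win(masks(b)[0],183,200,35)&(abs(W[...,2]-.145)<.012); P=W[m]
A=np.c_[P[:,:2]-[.4835,-.231],np.ones(len(P))]; print(len(P),np.linalg.lstsq(A,P[:,2],rcond=None)[0],np.median(P,0))
E
```

```text
clock: 10.85
tool_pos: [0.4829, -0.231, 0.1266]
eef_rot: [0.167, 0.986, 0.0, -0.0]
contact_force: [0.2, 0.6, -0.1]
opening: 0.799
finger_force: 0.0
clock: 11.65
tool_pos: [0.5199, -0.2438, 0.1862]
eef_rot: [0.167, 0.986, 0.0, -0.001]
contact_force: [-0.6, 0.2, 0.0]
opening: 0.281
finger_force: 0.0
800 [-0.01295207  0.00187564  0.14488446] [ 0.50106567 -0.23562131  0.14487847]
```

View pics/v6.png

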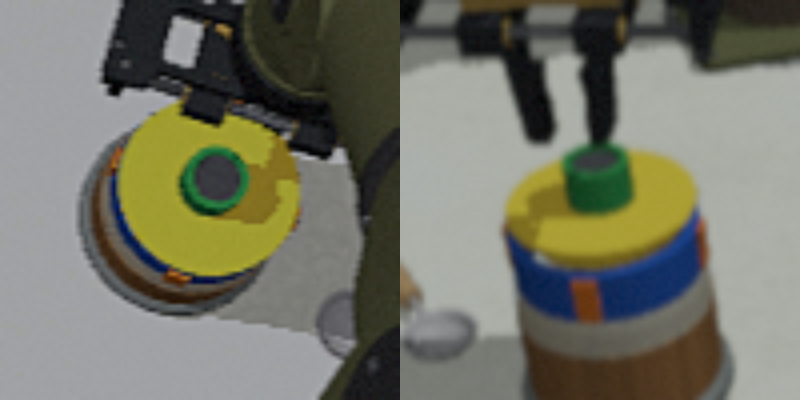

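Released, and it sits level with the flange top at 145 mm, clear of the fingers. I'll go down over the pad at +x (upper right in the top view) to find contact.

```bash
python3 -m pendant '[{"claw":0,"dx":0,"dy":0,"dz":-20,"twist":0},{"claw":0,"dx":0,"dy":0,"dz":-40,"twist":0},{"claw":0,"dx":0,"dy":0,"dz":-55,"twist":0},{"claw":0,"dx":0,"dy":0,"dz":-60,"twist":0},{"claw":0,"dx":0,"dy":0,"dz":-60,"twist":0}]' 20
python3 -m pendant '[{"claw":0,"dx":0,"dy":0,"dz":-1,"twist":0},{"claw":0,"dx":0,"dy":0,"dz":-2,"twist":0},{"claw":0,"dx":0,"dy":0,"dz":-2,"twist":0}]'
python3 -m pendant '[{"claw":0,"dx":0,"dy":0,"dz":-1,"twist":0},{"claw":0,"dx":0,"dy":0,"dz":-2,"twist":0},{"claw":0,"dx":0,"dy":0,"dz":-2,"twist":0}]'
```

```text
clock: 12.25
tool_pos: [0.5202, -0.2438, 0.1262]
eef_rot: [0.167, 0.986, 0.0, -0.001]
contact_force: [-0.4, -0.5, -0.6]
opening: 0.006
finger_force: 0.0
clock: 12.55
tool_pos: [0.5213, -0.2442, 0.1252]
eef_rot: [0.167, 0.986, -0.0, 0.0]
contact_force: [0.4, -0.4, -0.5]
opening: 0.004
finger_force: 0.0
clock: 12.85
tool_pos: [0.5209, -0.2441, 0.1226]
eef_rot: [0.167, 0.986, 0.0, -0.0]
contact_force: [0.1, 1.1, -0.0]
opening: 0.0
finger_force: 0.0
```

```bash
python3 -m pendant '[{"claw":0,"dx":0,"dy":0,"dz":-1,"twist":0},{"claw":0,"dx":0,"dy":0,"dz":-1.5,"twist":0},{"claw":0,"dx":0,"dy":0,"dz":-1.5,"twist":0}]'
python3 -m pendant '[{"claw":0,"dx":0,"dy":0,"dz":-1,"twist":0},{"claw":0,"dx":0,"dy":0,"dz":-1,"twist":0}]'
python3 -m pendant '[{"claw":0,"dx":0,"dy":0,"dz":-1,"twist":0},{"claw":0,"dx":0,"dy":0,"dz":-1,"twist":0}]'
```

```text
clock: 13.15
tool_pos: [0.5209, -0.244, 0.121]
eef_rot: [0.167, 0.986, 0.0, -0.0]
contact_force: [1.2, -0.1, -0.2]
opening: 0.003
finger_force: 0.0
clock: 13.35
tool_pos: [0.5209, -0.2441, 0.12]
eef_rot: [0.167, 0.986, 0.0, -0.0]
contact_force: [-0.5, -0.2, -0.7]
opening: 0.005
finger_force: 0.0
clock: 13.55
tool_pos: [0.521, -0.2441, 0.1198]
eef_rot: [0.167, 0.986, -0.0, 0.0]
contact_force: [-1.5, 0.6, 5.2]
opening: 0.006
finger_force: 2.7
```

Contact is at a reported z of 0.120, so the fingertips are 25 mm above the reported TCP. Pressing in now.

```bash
python3 -m pendant '[{"claw":0,"dx":0,"dy":0,"dz":-1,"twist":0},{"claw":0,"dx":0,"dy":0,"dz":-2,"twist":0},{"claw":0,"dx":0,"dy":0,"dz":-3,"twist":0},{"claw":0,"dx":0,"dy":0,"dz":-3,"twist":0}]'

```

```text
clock: 13.95
tool_pos: [0.5223, -0.2445, 0.1183]
eef_rot: [0.167, 0.986, -0.001, 0.002]
contact_force: [-1.0, 1.4, 14.3]
opening: 0.007
finger_force: 7.0
```

```bash
python3 -m pendant '[{"claw":0,"dx":0,"dy":0,"dz":-0.7,"twist":0},{"claw":0,"dx":0,"dy":0,"dz":-1.3,"twist":0},{"claw":0,"dx":0,"dy":0,"dz":-1.3,"twist":0}]'
python3 -m pendant '[{"claw":0,"dx":0,"dy":0,"dz":20,"twist":0},{"claw":0,"dx":0,"dy":0,"dz":42,"twist":0},{"claw":0,"dx":-38,"dy":13,"dz":42,"twist":0},{"claw":0,"dx":-76,"dy":26,"dz":42,"twist":0},{"claw":0,"dx":-76,"dy":26,"dz":42,"twist":0},{"claw":0,"dx":-76,"dy":26,"dz":20,"twist":0},{"claw":0,"dx":-76,"dy":26,"dz":11,"twist":0},{"claw":0,"dx":-76,"dy":26,"dz":11,"twist":0}]'
```

```text
clock: 14.25
tool_pos: [0.523, -0.2448, 0.1174]
eef_rot: [0.167, 0.986, -0.001, 0.002]
contact_force: [-1.1, 0.5, 14.6]
opening: 0.006
finger_force: 7.8
clock: 15.05
tool_pos: [0.4447, -0.2179, 0.1248]
eef_rot: [0.167, 0.986, 0.0, -0.001]
contact_force: [0.4, 0.9, -0.4]
opening: 0.009
finger_force: 0.0
```

```bash
python3 -m pendant '[{"claw":0,"dx":0,"dy":0,"dz":-3,"twist":0},{"claw":0,"dx":0,"dy":0,"dz":-5,"twist":0},{"claw":0,"dx":0,"dy":0,"dz":-7,"twist":0},{"claw":0,"dx":0,"dy":0,"dz":-8.5,"twist":0},{"claw":0,"dx":0,"dy":0,"dz":-10,"twist":0},{"claw":0,"dx":0,"dy":0,"dz":-11,"twist":0},{"claw":0,"dx":0,"dy":0,"dz":-11,"twist":0}]'
```

```text
clock: 15.75
tool_pos: [0.4444, -0.2179, 0.1174]
eef_rot: [0.167, 0.986, -0.001, 0.0]
contact_force: [-6.9, 3.2, 27.1]
opening: 0.01
finger_force: 13.6
```

27 N is more than I expected. I'll lift off and check the tilt before going on.

```bash
python3 -m pendant '[{"claw":0,"dx":0,"dy":0,"dz":20,"twist":0},{"claw":0,"dx":0,"dy":0,"dz":45,"twist":0},{"claw":0,"dx":25,"dy":30,"dz":45,"twist":-0.15},{"claw":0,"dx":51,"dy":25,"dz":45,"twist":-0.3},{"claw":0,"dx":51,"dy":25,"dz":45,"twist":-0.45}]'
cat > look.py <<'E'
from fit import *
a,d=eyes.snapshot("top"); b,ds=eyes.snapshot("scene")
import sys; n=sys.argv[1]
cv2.imwrite(f"pics/{n}.png",np.hstack([cv2.resize(a[190:290,320:420],(400,400)),cv2.resize(b[150:250,130:230],(400,400))]))
u=np.array([np.cos(np.radians(-19)),np.sin(np.radians(-19))]); v=np.array([-u[1],u[0]])
for c,dd,im,o in(("scene",ds,b,(183,200)),("top",d,a,(371,237))):
    W=cloud(c,dd); m=win(masks(im)[0],*o,35)&(abs(W[...,2]-.142)<.012); P=W[m]; Q=P[:,:2]-[.4835,-.231]
    for it in range(3):
        A=np.c_[Q@u,Q@v,np.ones(len(Q))]; s=np.linalg.lstsq(A,P[:,2],rcond=None)[0]; e=abs(A@s-P[:,2])<.003; P,Q=P[e],Q[e]
    print(c,len(P),"tilt jx,jy",s[:2].round(3),"top z",s[2].round(4),"pads 0123 mm",((s[2]+.041*np.array([s[0],s[1],-s[0],-s[1]])-.145)*1e3).round(1))
    print("  centre",sil(c,win(masks(im)[0],*o,35),[.4835,-.231],[(s[2],.057),(s[2]-.005,.057)])[0])
E
python3 look.py v7
```

```text
clock: 16.25
tool_pos: [0.5006, -0.1923, 0.1608]
eef_rot: [0.385, 0.923, 0.001, 0.003]
contact_force: [0.2, 0.3, -0.2]
opening: 0.004
finger_force: 0.0
scene 751 tilt jx,jy [-0.005 -0.001] top z 0.1449 pads 0123 mm [-0.3 -0.1  0.2 -0. ]
  centre [ 0.48673941 -0.23125687]
top 283 tilt jx,jy [ 0.01  -0.034] top z 0.1466 pads 0123 mm [2.  0.2 1.2 3. ]
  centre [ 0.48382955 -0.23353364]
```

```bash
python3 -m pendant '[{"claw":0,"dx":0,"dy":0,"dz":0,"twist":-0.15},{"claw":0,"dx":0,"dy":0,"dz":0,"twist":-0.3},{"claw":0,"dx":0,"dy":0,"dz":0,"twist":-0.45},{"claw":0,"dx":0,"dy":0,"dz":0,"twist":-0.6},{"claw":0,"dx":0,"dy":0,"dz":-10,"twist":-0.75},{"claw":0,"dx":0,"dy":0,"dz":-20,"twist":-0.9},{"claw":0,"dx":0,"dy":0,"dz":-30,"twist":-1.05},{"claw":0,"dx":0,"dy":0,"dz":-36,"twist":-1.12}]'
python3 -c "
from h import *
print(r.get_state()['q'].round(2),r.get_state()['tool_pos'])"
```

```text
clock: 17.15
tool_pos: [0.4948, -0.1929, 0.1232]
eef_rot: [0.815, 0.579, -0.001, -0.001]
contact_force: [0.2, 0.2, 0.2]
opening: 0.007
finger_force: 0.0
[ 0.22  0.71  0.11  1.94 -0.15  0.5   0.1 ] [ 0.49481552 -0.19288966  0.12317025]
```

View pics/v7.png

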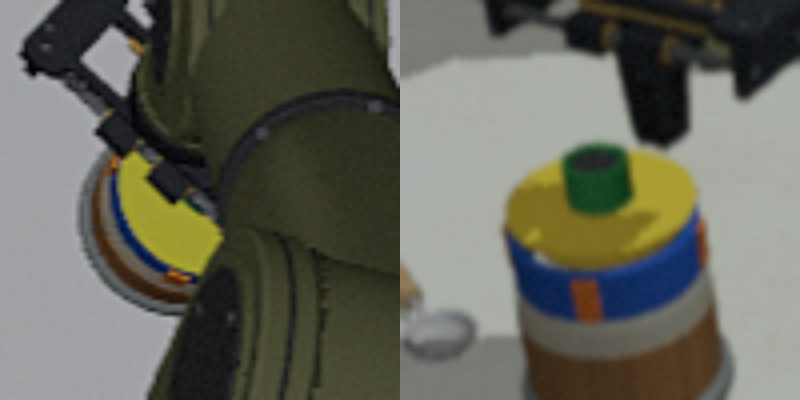

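The picture shows the stopper level in the neck. The fingertips are over the +y pad with the tool turned 90°. Tapping there.

```bash
python3 -m pendant '[{"claw":0,"dx":0,"dy":0,"dz":-3,"twist":0},{"claw":0,"dx":0,"dy":0,"dz":-4.5,"twist":0},{"claw":0,"dx":0,"dy":0,"dz":-6,"twist":0},{"claw":0,"dx":0,"dy":0,"dz":-7.5,"twist":0},{"claw":0,"dx":0,"dy":0,"dz":-7.5,"twist":0}]'
```

```text
clock: 17.65
tool_pos: [0.4954, -0.1923, 0.1175]
eef_rot: [0.814, 0.581, 0.0, -0.001]
contact_force: [-2.4, 2.2, 9.9]
opening: 0.006
finger_force: 5.0
```

```bash
python3 -m pendant '[{"claw":0,"dx":0,"dy":0,"dz":-1,"twist":0},{"claw":0,"dx":0,"dy":0,"dz":-2,"twist":0},{"claw":0,"dx":0,"dy":0,"dz":-3,"twist":0},{"claw":0,"dx":0,"dy":0,"dz":-3,"twist":0}]'
```

```text
clock: 18.05
tool_pos: [0.4958, -0.1917, 0.1151]
eef_rot: [0.814, 0.581, 0.001, -0.001]
contact_force: [-3.1, 4.7, 14.2]
opening: 0.002
finger_force: 7.4
```

```bash
python3 -m pendant '[{"claw":0,"dx":0,"dy":0,"dz":22,"twist":0},{"claw":0,"dx":0,"dy":0,"dz":45,"twist":0},{"claw":0,"dx":-13,"dy":-38,"dz":45,"twist":0},{"claw":0,"dx":-25,"dy":-75,"dz":45,"twist":0},{"claw":0,"dx":-25,"dy":-75,"dz":45,"twist":0},{"claw":0,"dx":-25,"dy":-75,"dz":20,"twist":0},{"claw":0,"dx":-25,"dy":-75,"dz":10,"twist":0},{"claw":0,"dx":-25,"dy":-75,"dz":8,"twist":0}]'
python3 -m pendant '[{"claw":0,"dx":0,"dy":0,"dz":-2,"twist":0},{"claw":0,"dx":0,"dy":0,"dz":-3.5,"twist":0},{"claw":0,"dx":0,"dy":0,"dz":-5,"twist":0},{"claw":0,"dx":0,"dy":0,"dz":-6,"twist":0},{"claw":0,"dx":0,"dy":0,"dz":-6,"twist":0}]'
```

```text
clock: 18.85
tool_pos: [0.4699, -0.2671, 0.1203]
eef_rot: [0.815, 0.58, -0.001, -0.002]
contact_force: [-1.8, 1.0, 2.7]
opening: 0.005
finger_force: 1.5
clock: 19.35
tool_pos: [0.4694, -0.2684, 0.1169]
eef_rot: [0.815, 0.579, -0.001, -0.0]
contact_force: [-5.0, -0.2, 10.9]
opening: 0.007
finger_force: 5.4
```

```bash
python3 -m pendant '[{"claw":0,"dx":0,"dy":0,"dz":-1,"twist":0},{"claw":0,"dx":0,"dy":0,"dz":-2,"twist":0},{"claw":0,"dx":0,"dy":0,"dz":-2.5,"twist":0},{"claw":0,"dx":0,"dy":0,"dz":-2.5,"twist":0}]'
python3 -m pendant '[{"claw":0,"dx":0,"dy":0,"dz":22,"twist":0},{"claw":0,"dx":0,"dy":0,"dz":46,"twist":0.15},{"claw":0,"dx":10,"dy":0,"dz":46,"twist":0.3}]'
python3 look.py v8
```

```text
clock: 19.75
tool_pos: [0.4691, -0.2695, 0.1153]
eef_rot: [0.815, 0.579, -0.001, 0.0]
contact_force: [-6.9, 0.1, 18.1]
opening: 0.004
finger_force: 9.2
clock: 20.05
tool_pos: [0.482, -0.2691, 0.1623]
eef_rot: [0.717, 0.697, 0.0, 0.003]
contact_force: [0.0, -0.4, -1.3]
opening: 0.002
finger_force: 0.0
scene 773 tilt jx,jy [-0.012  0.006] top z 0.1423 pads 0123 mm [-3.2 -2.4 -2.2 -2.9]
  centre [ 0.48309262 -0.23315591]
top 715 tilt jx,jy [-0.008 -0.024] top z 0.143 pads 0123 mm [-2.3 -3.  -1.7 -1. ]
  centre [ 0.4832625 -0.2324928]
```

The centre is down 2.65 mm and level, as predicted. Second round: turning back for the ±x pads, target depth about 7.5 mm.

```bash
python3 -m pendant '[{"claw":0,"dx":20,"dy":12,"dz":0,"twist":0.15},{"claw":0,"dx":40,"dy":24,"dz":0,"twist":0.3},{"claw":0,"dx":40,"dy":24,"dz":0,"twist":0.45},{"claw":0,"dx":40,"dy":24,"dz":0,"twist":0.6},{"claw":0,"dx":40,"dy":24,"dz":-10,"twist":0.75},{"claw":0,"dx":40,"dy":24,"dz":-20,"twist":0.9},{"claw":0,"dx":40,"dy":24,"dz":-30,"twist":1.05},{"claw":0,"dx":40,"dy":24,"dz":-36,"twist":1.2}]'
python3 -m pendant '[{"claw":0,"dx":0,"dy":0,"dz":-3,"twist":0.07},{"claw":0,"dx":0,"dy":0,"dz":-5,"twist":0.07},{"claw":0,"dx":0,"dy":0,"dz":-7,"twist":0.07},{"claw":0,"dx":0,"dy":0,"dz":-8.5,"twist":0.07},{"claw":0,"dx":0,"dy":0,"dz":-10,"twist":0.07},{"claw":0,"dx":0,"dy":0,"dz":-11,"twist":0.07},{"claw":0,"dx":0,"dy":0,"dz":-11,"twist":0.07}]'
```

```text
clock: 20.95
tool_pos: [0.5199, -0.2435, 0.1218]
eef_rot: [0.2, 0.98, 0.0, -0.001]
contact_force: [0.1, -0.3, -0.5]
opening: 0.003
finger_force: 0.0
clock: 21.65
tool_pos: [0.5213, -0.2441, 0.1135]
eef_rot: [0.169, 0.986, -0.001, 0.001]
contact_force: [-2.1, 0.6, 12.1]
opening: 0.005
finger_force: 5.8
```

```bash
python3 -m pendant '[{"claw":0,"dx":0,"dy":0,"dz":-0.7,"twist":0},{"claw":0,"dx":0,"dy":0,"dz":-1.3,"twist":0},{"claw":0,"dx":0,"dy":0,"dz":-1.3,"twist":0}]'
python3 -m pendant '[{"claw":0,"dx":0,"dy":0,"dz":22,"twist":0},{"claw":0,"dx":0,"dy":0,"dz":46,"twist":0},{"claw":0,"dx":-38,"dy":13,"dz":46,"twist":0},{"claw":0,"dx":-75,"dy":26,"dz":46,"twist":0},{"claw":0,"dx":-75,"dy":26,"dz":46,"twist":0},{"claw":0,"dx":-75,"dy":26,"dz":22,"twist":0},{"claw":0,"dx":-75,"dy":26,"dz":12,"twist":0},{"claw":0,"dx":-75,"dy":26,"dz":9,"twist":0}]'
python3 -m pendant '[{"claw":0,"dx":0,"dy":0,"dz":-2,"twist":0},{"claw":0,"dx":0,"dy":0,"dz":-4,"twist":0},{"claw":0,"dx":0,"dy":0,"dz":-5.5,"twist":0},{"claw":0,"dx":0,"dy":0,"dz":-7,"twist":0},{"claw":0,"dx":0,"dy":0,"dz":-7,"twist":0}]'
```

```text
clock: 21.95
tool_pos: [0.5219, -0.2444, 0.1128]
eef_rot: [0.169, 0.986, -0.001, 0.001]
contact_force: [-2.3, 0.4, 16.6]
opening: 0.004
finger_force: 7.5
clock: 22.75
tool_pos: [0.4457, -0.2179, 0.1186]
eef_rot: [0.168, 0.986, 0.0, -0.001]
contact_force: [-0.8, -0.5, -0.5]
opening: 0.007
finger_force: 0.0
clock: 23.25
tool_pos: [0.4442, -0.2174, 0.1138]
eef_rot: [0.167, 0.986, -0.0, -0.002]
contact_force: [-5.8, 3.4, 14.2]
opening: 0.005
finger_force: 7.3
```

```bash
python3 -m pendant '[{"claw":0,"dx":0,"dy":0,"dz":-0.7,"twist":0},{"claw":0,"dx":0,"dy":0,"dz":-1.4,"twist":0},{"claw":0,"dx":0,"dy":0,"dz":-1.4,"twist":0}]'
python3 -m pendant '[{"claw":0,"dx":0,"dy":0,"dz":22,"twist":0},{"claw":0,"dx":0,"dy":0,"dz":47,"twist":-0.15},{"claw":0,"dx":25,"dy":15,"dz":47,"twist":-0.3},{"claw":0,"dx":50,"dy":25,"dz":47,"twist":-0.45}]'
python3 look.py v9
```

```text
clock: 23.55
tool_pos: [0.444, -0.2173, 0.1131]
eef_rot: [0.167, 0.986, -0.0, -0.002]
contact_force: [-8.4, 4.7, 21.7]
opening: 0.002
finger_force: 11.3
clock: 23.95
tool_pos: [0.4973, -0.193, 0.1597]
eef_rot: [0.387, 0.922, 0.0, 0.001]
contact_force: [0.9, -0.4, -0.7]
opening: 0.006
finger_force: 0.0
scene 766 tilt jx,jy [-0.004 -0.005] top z 0.14 pads 0123 mm [-5.2 -5.2 -4.9 -4.8]
  centre [ 0.48091256 -0.23029065]
top 248 tilt jx,jy [-0.015  0.013] top z 0.1399 pads 0123 mm [-5.7 -4.6 -4.5 -5.7]
  centre [ 0.48465555 -0.23255179]
```

Centre −5 mm and level. Third set: ±y pads to about 9.5 mm.

```bash
python3 -m pendant '[{"claw":0,"dx":0,"dy":0,"dz":0,"twist":-0.15},{"claw":0,"dx":0,"dy":0,"dz":0,"twist":-0.3},{"claw":0,"dx":0,"dy":0,"dz":0,"twist":-0.45},{"claw":0,"dx":0,"dy":0,"dz":-5,"twist":-0.6},{"claw":0,"dx":0,"dy":0,"dz":-15,"twist":-0.75},{"claw":0,"dx":0,"dy":0,"dz":-25,"twist":-0.9},{"claw":0,"dx":0,"dy":0,"dz":-35,"twist":-1.05},{"claw":0,"dx":0,"dy":0,"dz":-38,"twist":-1.12}]'
python3 -m pendant '[{"claw":0,"dx":0,"dy":0,"dz":-3,"twist":0},{"claw":0,"dx":0,"dy":0,"dz":-5,"twist":0},{"claw":0,"dx":0,"dy":0,"dz":-7,"twist":0},{"claw":0,"dx":0,"dy":0,"dz":-8,"twist":0},{"claw":0,"dx":0,"dy":0,"dz":-9,"twist":0},{"claw":0,"dx":0,"dy":0,"dz":-9.5,"twist":0},{"claw":0,"dx":0,"dy":0,"dz":-9.5,"twist":0}]'
```

```text
clock: 24.85
tool_pos: [0.4952, -0.193, 0.1195]
eef_rot: [0.816, 0.578, -0.001, -0.001]
contact_force: [0.3, 0.2, -0.2]
opening: 0.008
finger_force: 0.0
clock: 25.55
tool_pos: [0.4963, -0.1926, 0.1121]
eef_rot: [0.815, 0.58, 0.001, 0.0]
contact_force: [-2.3, 3.0, 11.3]
opening: 0.005
finger_force: 5.9
```

```bash
python3 -m pendant '[{"claw":0,"dx":0,"dy":0,"dz":-0.8,"twist":0},{"claw":0,"dx":0,"dy":0,"dz":-1.5,"twist":0},{"claw":0,"dx":0,"dy":0,"dz":-1.9,"twist":0},{"claw":0,"dx":0,"dy":0,"dz":-1.9,"twist":0}]'
python3 -m pendant '[{"claw":0,"dx":0,"dy":0,"dz":22,"twist":0},{"claw":0,"dx":0,"dy":0,"dz":46,"twist":0},{"claw":0,"dx":-13,"dy":-38,"dz":46,"twist":0},{"claw":0,"dx":-25,"dy":-75,"dz":46,"twist":0},{"claw":0,"dx":-25,"dy":-75,"dz":46,"twist":0},{"claw":0,"dx":-25,"dy":-75,"dz":22,"twist":0},{"claw":0,"dx":-25,"dy":-75,"dz":12,"twist":0},{"claw":0,"dx":-25,"dy":-75,"dz":9,"twist":0}]'
python3 -m pendant '[{"claw":0,"dx":0,"dy":0,"dz":-2,"twist":0},{"claw":0,"dx":0,"dy":0,"dz":-4,"twist":0},{"claw":0,"dx":0,"dy":0,"dz":-6,"twist":0},{"claw":0,"dx":0,"dy":0,"dz":-7.5,"twist":0},{"claw":0,"dx":0,"dy":0,"dz":-7.5,"twist":0}]'
```

```text
clock: 25.95
tool_pos: [0.4967, -0.1924, 0.111]
eef_rot: [0.815, 0.58, 0.001, 0.0]
contact_force: [-2.8, 3.0, 18.5]
opening: 0.008
finger_force: 9.4
clock: 26.75
tool_pos: [0.4703, -0.267, 0.1167]
eef_rot: [0.815, 0.58, -0.0, -0.001]
contact_force: [0.3, -0.2, -0.6]
opening: 0.006
finger_force: 0.0
clock: 27.25
tool_pos: [0.4706, -0.269, 0.1121]
eef_rot: [0.815, 0.579, -0.0, 0.001]
contact_force: [-4.1, -0.2, 12.2]
opening: 0.006
finger_force: 5.7
```

```bash
python3 -m pendant '[{"claw":0,"dx":0,"dy":0,"dz":-0.8,"twist":0},{"claw":0,"dx":0,"dy":0,"dz":-1.6,"twist":0},{"claw":0,"dx":0,"dy":0,"dz":-1.6,"twist":0}]'
python3 -m pendant '[{"claw":0,"dx":0,"dy":0,"dz":22,"twist":0},{"claw":0,"dx":0,"dy":0,"dz":47,"twist":0.15},{"claw":0,"dx":10,"dy":0,"dz":47,"twist":0.3}]'
python3 look.py v10
```

```text
clock: 27.55
tool_pos: [0.4704, -0.2696, 0.1111]
eef_rot: [0.815, 0.579, -0.0, 0.001]
contact_force: [-5.1, 0.1, 17.0]
opening: 0.001
finger_force: 8.5
clock: 27.85
tool_pos: [0.4819, -0.2694, 0.1591]
eef_rot: [0.718, 0.697, 0.0, 0.003]
contact_force: [0.3, -0.5, -0.9]
opening: 0.002
finger_force: 0.0
scene 776 tilt jx,jy [-0.016 -0.011] top z 0.1379 pads 0123 mm [-7.7 -7.5 -6.5 -6.7]
  centre [ 0.48036314 -0.23244707]
top 703 tilt jx,jy [-0.019  0.015] top z 0.1385 pads 0123 mm [-7.3 -5.9 -5.8 -7.1]
  centre [ 0.48318443 -0.23293371]
```

Centre −7 mm. Fourth set: ±x pads down to about 9.7 mm, near home.

```bash
python3 -m pendant '[{"claw":0,"dx":20,"dy":12,"dz":0,"twist":0.15},{"claw":0,"dx":40,"dy":24,"dz":0,"twist":0.3},{"claw":0,"dx":40,"dy":24,"dz":0,"twist":0.45},{"claw":0,"dx":40,"dy":24,"dz":0,"twist":0.6},{"claw":0,"dx":40,"dy":24,"dz":-10,"twist":0.75},{"claw":0,"dx":40,"dy":24,"dz":-20,"twist":0.9},{"claw":0,"dx":40,"dy":24,"dz":-30,"twist":1.05},{"claw":0,"dx":40,"dy":24,"dz":-37,"twist":1.2}]'
python3 -m pendant '[{"claw":0,"dx":0,"dy":0,"dz":-3,"twist":0.07},{"claw":0,"dx":0,"dy":0,"dz":-5,"twist":0.07},{"claw":0,"dx":0,"dy":0,"dz":-7,"twist":0.07},{"claw":0,"dx":0,"dy":0,"dz":-8.5,"twist":0.07},{"claw":0,"dx":0,"dy":0,"dz":-9.5,"twist":0.07},{"claw":0,"dx":0,"dy":0,"dz":-10,"twist":0.07},{"claw":0,"dx":0,"dy":0,"dz":-10,"twist":0.07}]'
```

```text
clock: 28.75
tool_pos: [0.5199, -0.2437, 0.1176]
eef_rot: [0.2, 0.98, 0.0, -0.001]
contact_force: [1.1, 1.1, -0.3]
opening: 0.004
finger_force: 0.0
clock: 29.45
tool_pos: [0.5208, -0.2441, 0.1106]
eef_rot: [0.169, 0.986, -0.001, 0.0]
contact_force: [-4.3, 2.3, 15.5]
opening: 0.006
finger_force: 7.8
```

```bash
python3 -m pendant '[{"claw":0,"dx":0,"dy":0,"dz":-0.5,"twist":0},{"claw":0,"dx":0,"dy":0,"dz":-0.8,"twist":0},{"claw":0,"dx":0,"dy":0,"dz":-0.8,"twist":0}]'
python3 -m pendant '[{"claw":0,"dx":0,"dy":0,"dz":22,"twist":0},{"claw":0,"dx":0,"dy":0,"dz":46,"twist":0},{"claw":0,"dx":-38,"dy":13,"dz":46,"twist":0},{"claw":0,"dx":-75,"dy":26,"dz":46,"twist":0},{"claw":0,"dx":-75,"dy":26,"dz":46,"twist":0},{"claw":0,"dx":-75,"dy":26,"dz":22,"twist":0},{"claw":0,"dx":-75,"dy":26,"dz":12,"twist":0},{"claw":0,"dx":-75,"dy":26,"dz":8,"twist":0}]'
python3 -m pendant '[{"claw":0,"dx":0,"dy":0,"dz":-2,"twist":0},{"claw":0,"dx":0,"dy":0,"dz":-4,"twist":0},{"claw":0,"dx":0,"dy":0,"dz":-6,"twist":0},{"claw":0,"dx":0,"dy":0,"dz":-7,"twist":0},{"claw":0,"dx":0,"dy":0,"dz":-7,"twist":0}]'
```

```text
clock: 29.75
tool_pos: [0.5208, -0.2441, 0.1105]
eef_rot: [0.169, 0.986, -0.001, 0.0]
contact_force: [-5.7, 1.2, 22.2]
opening: 0.008
finger_force: 10.6
clock: 30.55
tool_pos: [0.4458, -0.2179, 0.1149]
eef_rot: [0.168, 0.986, 0.0, -0.001]
contact_force: [-0.3, -0.1, 0.9]
opening: 0.005
finger_force: 0.0
clock: 31.05
tool_pos: [0.4453, -0.2177, 0.1102]
eef_rot: [0.167, 0.986, -0.0, -0.0]
contact_force: [-4.6, 3.1, 12.5]
opening: 0.007
finger_force: 6.5
```

```bash
python3 -m pendant '[{"claw":0,"dx":0,"dy":0,"dz":-0.4,"twist":0},{"claw":0,"dx":0,"dy":0,"dz":-0.8,"twist":0},{"claw":0,"dx":0,"dy":0,"dz":-0.8,"twist":0}]'
python3 -m pendant '[{"claw":0,"dx":0,"dy":0,"dz":22,"twist":0},{"claw":0,"dx":0,"dy":0,"dz":47,"twist":-0.15},{"claw":0,"dx":25,"dy":15,"dz":47,"twist":-0.3},{"claw":0,"dx":50,"dy":25,"dz":47,"twist":-0.45}]'
python3 look.py v11
```

```text
clock: 31.35
tool_pos: [0.4453, -0.2177, 0.1101]
eef_rot: [0.167, 0.986, -0.0, -0.0]
contact_force: [-6.5, 2.5, 20.2]
opening: 0.007
finger_force: 10.2
clock: 31.75
tool_pos: [0.4972, -0.193, 0.1566]
eef_rot: [0.387, 0.922, 0.0, 0.001]
contact_force: [0.7, 0.4, -0.6]
opening: 0.006
finger_force: 0.0
scene 756 tilt jx,jy [-0.001 -0.003] top z 0.136 pads 0123 mm [-9.1 -9.2 -9.  -8.9]
  centre [ 0.47858385 -0.23124603]
top 264 tilt jx,jy [-0.033  0.008] top z 0.1354 pads 0123 mm [-11.   -9.3  -8.3 -10. ]
  centre [ 0.48460012 -0.23299088]
```

Centre −9 mm and level. One more round on the ±y pads to seat the flange.

```bash
python3 -m pendant '[{"claw":0,"dx":0,"dy":0,"dz":0,"twist":-0.15},{"claw":0,"dx":0,"dy":0,"dz":0,"twist":-0.3},{"claw":0,"dx":0,"dy":0,"dz":0,"twist":-0.45},{"claw":0,"dx":0,"dy":0,"dz":-5,"twist":-0.6},{"claw":0,"dx":0,"dy":0,"dz":-15,"twist":-0.75},{"claw":0,"dx":0,"dy":0,"dz":-25,"twist":-0.9},{"claw":0,"dx":0,"dy":0,"dz":-35,"twist":-1.05},{"claw":0,"dx":0,"dy":0,"dz":-39,"twist":-1.12}]'
python3 -m pendant '[{"claw":0,"dx":0,"dy":0,"dz":-3,"twist":0},{"claw":0,"dx":0,"dy":0,"dz":-5,"twist":0},{"claw":0,"dx":0,"dy":0,"dz":-6.5,"twist":0},{"claw":0,"dx":0,"dy":0,"dz":-7.5,"twist":0},{"claw":0,"dx":0,"dy":0,"dz":-8,"twist":0},{"claw":0,"dx":0,"dy":0,"dz":-8,"twist":0}]'
```

```text
clock: 32.65
tool_pos: [0.4952, -0.1931, 0.1154]
eef_rot: [0.816, 0.578, -0.0, -0.001]
contact_force: [0.7, 1.0, 0.5]
opening: 0.003
finger_force: 0.0
clock: 33.25
tool_pos: [0.4959, -0.193, 0.11]
eef_rot: [0.815, 0.58, 0.001, 0.0]
contact_force: [-3.6, 3.5, 16.3]
opening: 0.007
finger_force: 8.2
```

```bash
python3 -m pendant '[{"claw":0,"dx":0,"dy":0,"dz":-0.4,"twist":0},{"claw":0,"dx":0,"dy":0,"dz":-0.8,"twist":0},{"claw":0,"dx":0,"dy":0,"dz":-0.8,"twist":0}]'
python3 -m pendant '[{"claw":0,"dx":0,"dy":0,"dz":22,"twist":0},{"claw":0,"dx":0,"dy":0,"dz":46,"twist":0},{"claw":0,"dx":-13,"dy":-38,"dz":46,"twist":0},{"claw":0,"dx":-25,"dy":-75,"dz":46,"twist":0},{"claw":0,"dx":-25,"dy":-75,"dz":46,"twist":0},{"claw":0,"dx":-25,"dy":-75,"dz":22,"twist":0},{"claw":0,"dx":-25,"dy":-75,"dz":12,"twist":0},{"claw":0,"dx":-25,"dy":-75,"dz":8,"twist":0}]'
python3 -m pendant '[{"claw":0,"dx":0,"dy":0,"dz":-2,"twist":0},{"claw":0,"dx":0,"dy":0,"dz":-4,"twist":0},{"claw":0,"dx":0,"dy":0,"dz":-6,"twist":0},{"claw":0,"dx":0,"dy":0,"dz":-7.3,"twist":0},{"claw":0,"dx":0,"dy":0,"dz":-7.3,"twist":0}]'
```

```text
clock: 33.55
tool_pos: [0.496, -0.193, 0.1099]
eef_rot: [0.815, 0.58, 0.001, 0.0]
contact_force: [-4.3, 3.7, 22.7]
opening: 0.003
finger_force: 11.6
clock: 34.35
tool_pos: [0.4704, -0.2671, 0.1143]
eef_rot: [0.815, 0.58, -0.0, -0.001]
contact_force: [-0.4, -0.2, 0.3]
opening: 0.005
finger_force: 0.0
clock: 34.85
tool_pos: [0.4714, -0.2684, 0.11]
eef_rot: [0.815, 0.579, 0.0, 0.001]
contact_force: [-2.7, 1.3, 15.4]
opening: 0.006
finger_force: 7.4
```

```bash
python3 -m pendant '[{"claw":0,"dx":0,"dy":0,"dz":-0.4,"twist":0},{"claw":0,"dx":0,"dy":0,"dz":-0.8,"twist":0},{"claw":0,"dx":0,"dy":0,"dz":-0.8,"twist":0}]'
python3 -m pendant '[{"claw":0,"dx":0,"dy":0,"dz":22,"twist":0},{"claw":0,"dx":0,"dy":0,"dz":60,"twist":0},{"claw":0,"dx":-20,"dy":30,"dz":90,"twist":0},{"claw":0,"dx":-40,"dy":70,"dz":100,"twist":0},{"claw":0,"dx":-60,"dy":115,"dz":100,"twist":0},{"claw":0,"dx":-60,"dy":160,"dz":100,"twist":0},{"claw":0,"dx":-60,"dy":160,"dz":100,"twist":0},{"claw":0,"dx":-60,"dy":160,"dz":100,"twist":0}]'
python3 look.py v12
```

```text
clock: 35.15
tool_pos: [0.4714, -0.2683, 0.11]
eef_rot: [0.815, 0.579, 0.001, 0.001]
contact_force: [-3.9, 2.0, 21.7]
opening: 0.009
finger_force: 10.7
clock: 35.95
tool_pos: [0.4116, -0.1071, 0.2077]
eef_rot: [0.814, 0.581, 0.001, 0.0]
contact_force: [-0.9, -0.6, 0.2]
opening: 0.005
finger_force: 0.0
scene 751 tilt jx,jy [0.    0.001] top z 0.1355 pads 0123 mm [-9.5 -9.5 -9.5 -9.5]
  centre [ 0.47795007 -0.23226296]
top 475 tilt jx,jy [0.001 0.001] top z 0.1363 pads 0123 mm [-8.7 -8.7 -8.8 -8.8]
  centre [ 0.48194216 -0.2299001 ]
```

View pics/v12.png

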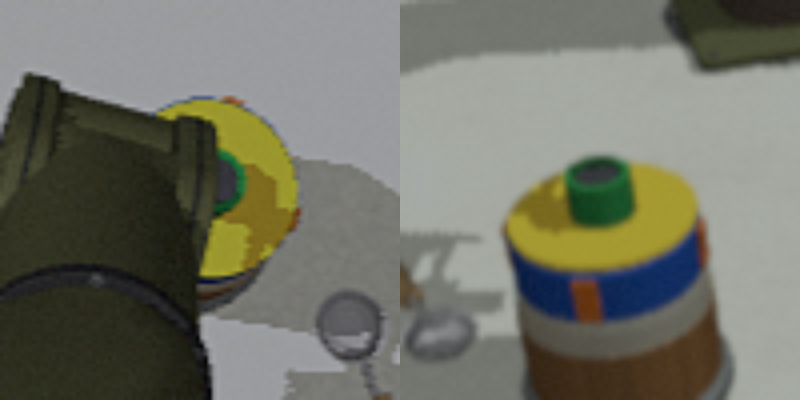

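The scene view shows the flange (crop centre (602,225)) down on the blue neck with no gap. It is level (tilt about 0.001 rad), about 9.5 mm below its starting height, and the arm is clear. Handing in.

```bash
python3 -c "
from plant import r
print(r.finish_job())"
```

```text
the job is handed in; nothing more can be done
None
```

I handed the job in with the stopper pressed home: by the cameras its flange is down on the neck all round to within about 1 mm and its tilt is about 0.001 rad, tap forces stayed below about 27 N, the arm was clear of everything, and no verdict was shown.

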